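# Close the graphite casting frame for a pour

## Robot

A 7-joint arm with a two-finger parallel gripper is mounted at the origin on the work surface. World frame = base frame: x ahead of the robot, y to its left, z up, the work surface at z = 0. Lengths are in mm, angles in rad, forces in N, time in s.
With the tool pointing down it reaches from about 400 to 875 mm from the base axis. Payload 19.3 kg.
Tool frame: the origin (TCP) lies at the very end of the fingers, on their centre line; the grasp point (between the pads) lies 19 mm behind it (grip_point_offset is the z of the grasp point in the tool frame, in mm); z points along the fingers, x is the direction in which the jaws open and shut, and the axes are right-handed (so a half turn about z gives the same grasp; the last joint's range is limited). The gripper opens to 85 mm and grips with 20 to 120 N. Pads are 22 mm wide; open, the fingers measure 114 mm over their backs; the gripper's body (76 mm by 85 mm) begins 54 mm behind the grasp point. The pads swing forward as they close: fully open they stand 13 mm farther back than shut.
Start: joints at [1.261, 0.521, -0.036, 1.599, 0.021, 1.021, -0.113], TCP at [148.415, -607.114, 231.291] pointing down, gripper open.
Joint ranges: [-2.91, 2.91], [-0.3, 2.13], [-1.5, 1.42], [0.17, 2.43], [-1.26, 4.41], [0.16, 1.93], [-2.52, 2.52]. Speed limits (rad/s): [1.89, 1.89, 2.39, 2.39, 3.01, 3.01, 3.01].

## Interface

Orientations are given as a 3x3 rotation matrix whose columns are the frame's x, y, z axes.
In Python, from workcell import movep, movel, goto_joints, open_gripper, clamp, wait, inverse_kinematics, read_state, camera, PlanningError, finish_job, grip_point_offset gives the robot as it stands. Calls block until the motion is done:
- movep(position, orientation): joint-space move of the TCP to a pose.
- movel(position, frame=None, max_speed=150, guard=None): straight line of the TCP; frame=None keeps the orientation; max_speed is the mean speed in mm/s. With guard (N) it stops when the force on the tool has changed by that much, and returns True; else False.
- goto_joints(angles): joint-space move.
- open_gripper() and clamp(): open the fingers fully, or close them until they stop; the grip force is fixed at half the most.
- wait(seconds).
- inverse_kinematics(position, orientation): joint angles nearest the present ones, or None.
- read_state(): the state.
- camera(name): name is "scene" or "top"; returns a dict with "image" (384x512x3 uint8, blue, green, red), "range_z" (384x512 float32, mm along the optical axis (not along the pixel's ray), 0 where there is no reading), "fx", "fy", "cx", "cy" (pixels), "dist_coeffs" ([k1, k2, p1, p2, k3] as OpenCV has them; the pictures are not rectified), "cam_to_world" (4x4, takes a point from camera to world coordinates). Camera axes: x right, y up, looking along -z (the intrinsics and any distortion apply to the point x, -y, -z); pixel columns grow to the right and rows downward; lengths in mm; the calibration is good to about 2 mm. A picture is of the moment at which its call begins.
A pose or a line that the arm cannot do raises PlanningError and nothing moves.
- finish_job(): hands the job in, once; it reports no verdict.
The state is a dict: "time": time; "qpos": joint angles; "qvel": joint speeds; "joint_efforts": joint torques, N m; "eef_pos": TCP position; "tool_rot": TCP orientation; "ft_force": force on the tool from outside, world axes, zero at the start; "torque": the same for the moment, N m; "finger_gap": finger opening in mm.
Only numpy, scipy, OpenCV 4.12 (cv2) and the standard library are available. Lean on these libraries where they do the work, as an engineer would, in place of code of your own. Each camera call takes 0.05 s, during which the arm holds its last target.

## Task

Close the glass-casting frame: lay the plain graphite bar flat across the free end of the fixed bar opposite the brass dowel pin, close up to it and its end flush with that bar's outer side, so that it carries the pinwheel pattern on, and let go of it; then take the closing bar (the one with the wooden grip) and work it over the pin, sliding as needed, until its hidden hole drops on and the bar sits flat, in line with its side of the frame. Finish pressing the closing bar down with about 10 N (the weight of a kilogram) and keep holding it pressed, ready for the pour. Graphite chips, so set the bars down and never drop them, and leave everything else on the bench where it is.

Things in the scene. Friction and masses are not known exactly. Their poses are not given: they have to be found in the camera images.
- casting_plate: fixed; cream board 280 x 280 x 20 mm under a bright metal plate 260 x 260 x 10 mm; origin: centre of the underside, plate top 30 mm above. Screwed on it, graphite bars 140 x 30 x 40 mm high: one along x centred at x -15, y -70 mm, one along y centred at x 70, y -15 mm. In the finished pinwheel of four (110 mm hollow) the plain bar lies along x at the +y side, the closing bar along y at the -x side
- side_place (a point): point on the plate's top (plate x 15, y 71, z 30 mm) where the centre of the plain bar's underside belongs; axes as the plate's, the bar's length along x. There its inner face is 1 mm clear of the fixed bar's end, and 2 mm is left between its -x end and the seated closing bar
- pin (a point): foot of the brass dowel pin, on the plate's top (plate x -71, y 16, z 30 mm); axes as the plate's. The pin is rigid, 12 mm across, 9 mm high, top edge chamfered 2 mm. The closing bar's hole goes over it, its length along the plate's y; its -y end then stands 2 mm clear of a fixed bar
- side_bar: loose plain graphite bar, dark grey, 138 x 30 x 40 mm high, about 0.3 kg, both ends alike; origin at the centre of its underside, x along its length. Lies flat on the pad (pad top 12 mm above the bench)
- closing_bar: loose dark graphite bar 138 x 30 x 40 mm high with a wooden grip, 0.36 kg, ends alike; origin: centre of the underside, x along its length. Pale grip at mid-length: 60 mm along x, 26 wide, from 44 to 82 mm above the underside. Blind hole in the underside, centred on the origin: 13.5 mm across, 14 deep, chamfer 1.5. Off the hole it rides 9 mm up on the pin's top; seated it lies flat on the plate
- pad: fixed cream ceramic fibre board 260 x 300 x 12 mm on which the two loose bars and the small tin lie; origin at the centre of its underside
- small_tin: small round closed tin with a red lid, 44 mm across, 30 mm high, standing on the pad; leave it alone; origin at the centre of its underside
- yellow_tin: round closed tin with a yellow lid, 87 mm across, 36 mm high; leave it alone; origin at the centre of its underside
- blue_tin: round closed tin with a blue lid, 87 mm across, 36 mm high; leave it alone; origin at the centre of its underside
- half_brick: white soft half firebrick 114 x 114 x 64 mm; leave it alone; origin at the centre of its underside
- jacks: steel jacks (large spring tweezers), 265 mm long, 55 mm wide, lying flat; leave them alone; origin at mid-length on the bench, x towards the tips
- forming_block: dark wooden forming block 85 x 85 x 55 mm on a pale handle, 250 mm long in all; leave it alone; origin on the bench about mid-length, x towards the block
There are look-alikes about, which are no part of the job. What is shaped like the side_bar but orange or pink is not meant.

How it is judged:
By the outcome, as a careful person would: the job done as asked, in the order asked, and still so for the second after the job is handed in, while the arm keeps its last pose, push and grip.
It also fails if it takes over 58 s, if anything falls off the work surface, if the arm or the gripper's body presses on something with over 40 N, if the wrist force passes 120 N, or if a joint passes its speed limit or range.

## Working session

There is one attempt and no reset: what is moved stays moved. The work goes in short steps, each a Python script; the robot and the scene stay as the last script left them, time stands still between calls to the robot, and variables do not carry over. Pictures are saved under pics/ and viewed, and the job is handed in when it is done.

```bash
ls; mkdir -p pics; python3 - <<'E'
from workcell import *
import cv2,numpy as np,pickle
for n in("scene","top"):
    c=camera(n); cv2.imwrite(f"pics/{n}0.png",cv2.resize(c["image"],(800,600),interpolation=cv2.INTER_CUBIC)); pickle.dump(c,open(f"{n}0.pkl","wb"))
    print(n,c["fx"],c["fy"],c["cx"],c["cy"],c["dist_coeffs"],np.round(c["cam_to_world"],3).tolist(),(c["range_z"]>0).mean())
s=read_state();print(s["time"],s["eef_pos"],s["tool_rot"],s["ft_force"],grip_point_offset)
E
```

```text
pics
scene 440.3281377810523 440.3281377810523 264.8633948845488 197.0881721624743 [-0.10293623  0.          0.          0.          0.        ] [[0.455, -0.707, 0.541, 1211.919], [0.89, 0.365, -0.272, -373.464], [-0.005, 0.606, 0.796, 1073.354], [0.0, 0.0, 0.0, 1.0]] 0.9960276285807291
top 453.0182894695944 453.0182894695944 248.917361598464 192.0121845192747 [-0.02556158  0.          0.          0.          0.        ] [[0.009, 0.984, -0.177, 252.987], [-1.0, 0.007, -0.011, -8.112], [-0.01, 0.177, 0.984, 1394.092], [0.0, 0.0, 0.0, 1.0]] 0.9959462483723959
0.1 [ 148.37796601 -606.84882411  230.80178052] [[ 2.37498116e-01 -9.71387961e-01 -2.71898990e-04]
 [-9.71387534e-01 -2.37498266e-01  9.11872289e-04]
 [-9.50357302e-04  4.75513395e-05 -9.99999547e-01]] [-0.03445172  0.03319195 -0.13457385] -18.700000000000003
```

View pics/scene0.png

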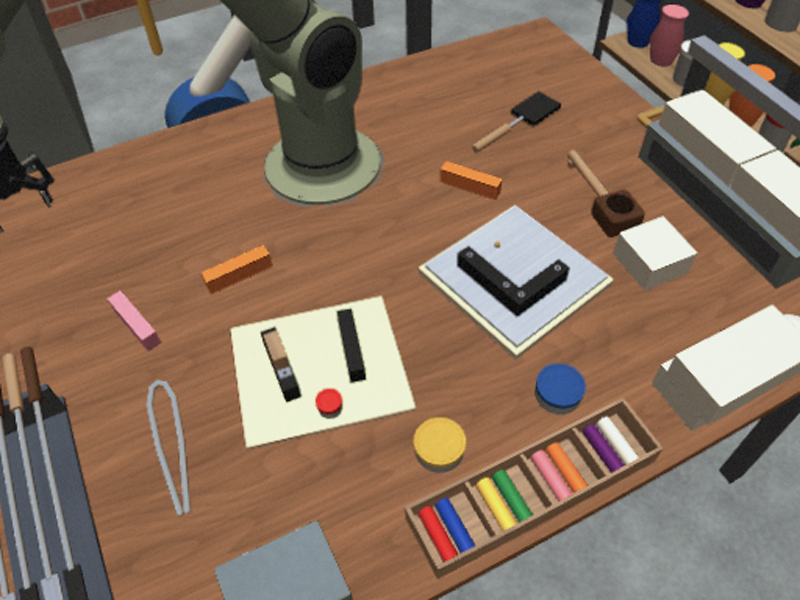

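View pics/top0.png

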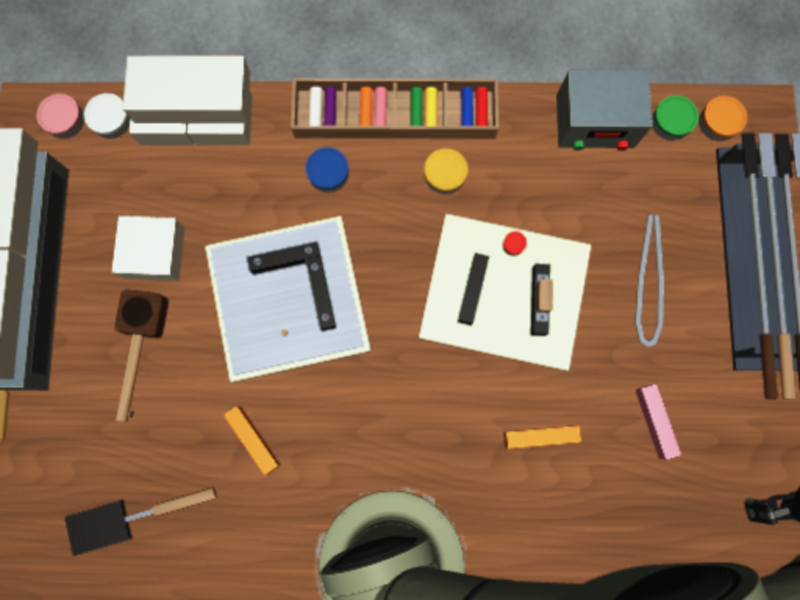

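```bash
cat > h.py <<'E'
import cv2,numpy as np,pickle
def cloud(c):
    h,w=c["range_z"].shape
    u,v=np.meshgrid(np.arange(w),np.arange(h))
    K=np.array([[c["fx"],0,c["cx"]],[0,c["fy"],c["cy"]],[0,0,1.]])
    p=cv2.undistortPoints(np.stack([u,v],-1).reshape(-1,1,2).astype(np.float64),K,np.array(c["dist_coeffs"])).reshape(h,w,2)
    z=c["range_z"].astype(float)
    P=np.stack([p[...,0]*z,-p[...,1]*z,-z,np.ones_like(z)],-1)
    W=P@np.array(c["cam_to_world"]).T
    W=W[...,:3]; W[z<=0]=np.nan
    return W
E
python3 - <<'E'
from h import *
for n in("scene","top"):
    c=pickle.load(open(n+"0.pkl","rb"));W=cloud(c);hsv=cv2.cvtColor(c["image"],cv2.COLOR_BGR2HSV)
    def at(x,y): # 800-px coords
        return np.round(np.nanmedian(W[int(y*.64)-1:int(y*.64)+2,int(x*.64)-1:int(x*.64)+2].reshape(-1,3),0),1)
    pts={"top":dict(side=(474,289),closeGrip=(545,295),closebody=(541,325),tin=(515,243),plate=(260,320),pin=(284,332),corner=(312,253),freeY=(255,263),freeX=(327,322),bench=(400,400),bench2=(400,250),pad=(500,310),board=(345,235)),
     "scene":dict(side=(351,345),closeGrip=(277,348),closebody=(288,383),tin=(329,400),plate=(515,240),pin=(497,244),corner=(520,295),freeY=(560,268),freeX=(465,257),bench=(400,280),pad=(310,340),bench2=(340,230))}[n]
    print(n)
    for k,(x,y) in pts.items(): print(k,(x,y),at(x,y))
E
```

```text
scene
side (351, 345) [ 535.2 -162.6   49.5]
closeGrip (277, 348) [ 510.9 -287.    92. ]
closebody (288, 383) [ 562.1 -293.    51.5]
tin (329, 400) [ 617.3 -241.4   39.2]
plate (515, 240) [434.5 249.5  27.2]
pin (497, 244) [437.3 206.4  36.3]
corner (520, 295) [589.3 159.   69.1]
freeY (560, 268) [569.8 265.2  68.2]
freeX (465, 257) [460.3 114.6  67.7]
bench (400, 280) [403.3   1.5  -2.6]
pad (310, 340) [ 464.2 -218.4    9.7]
bench2 (340, 230) [218.9 -53.3  -2.1]
top
side (474, 289) [ 520.9 -155.7   53.1]
closeGrip (545, 295) [ 501.3 -282.    93.3]
closebody (541, 325) [ 447.8 -282.7   54.5]
tin (515, 243) [ 614.3 -238.    41.1]
plate (260, 320) [459.8 260.1  28.7]
pin (284, 332) [434.2 211.7  38.5]
corner (312, 253) [585.5 158.1  70. ]
freeY (255, 263) [563.  265.6  69.3]
freeX (327, 322) [449.  124.7  69. ]
bench (400, 400) [306.  -15.6  -0.7]
bench2 (400, 250) [607.7 -13.9  -1.2]
pad (500, 310) [ 484.6 -212.    12.8]
board (345, 235) [635.7  99.8  11.7]
```

```bash
cat >> h.py <<'E'
from scipy.optimize import minimize
def rectmask(W,lo,hi,box):
    x0,x1,y0,y1=box
    return (W[...,2]>lo)&(W[...,2]<hi)&(W[...,0]>x0)&(W[...,0]<x1)&(W[...,1]>y0)&(W[...,1]<y1)
def project(c,P):
    P=np.asarray(P,float).reshape(-1,3)
    T=np.linalg.inv(np.array(c["cam_to_world"]));q=P@T[:3,:3].T+T[:3,3]
    q=q*[1,-1,-1]
    K=np.array([[c["fx"],0,c["cx"]],[0,c["fy"],c["cy"]],[0,0,1.]])
    return cv2.projectPoints(q,np.zeros(3),np.zeros(3),K,np.array(c["dist_coeffs"]))[0].reshape(-1,2)
def mask_fit(c,mask,polys,z0,p0,S=8):
    """fit pose (x,y,yaw) of planar polys (local mm) at height z0 to soft mask in the image (IoU, supersampled)"""
    ys,xs=np.where(mask);x0,x1,y0,y1=xs.min()-6,xs.max()+7,ys.min()-6,ys.max()+7
    m=mask[y0:y1,x0:x1].astype(float)
    def ren(p):
        im=np.zeros(((y1-y0)*S,(x1-x0)*S),np.uint8);ca,sa=np.cos(p[2]),np.sin(p[2])
        for q in polys:
            q=np.asarray(q,float);w=np.c_[p[0]+ca*q[:,0]-sa*q[:,1],p[1]+sa*q[:,0]+ca*q[:,1],np.full(len(q),z0)]
            uv=(project(c,w)-[x0,y0]+.5)*S-.5
            cv2.fillPoly(im,[np.round(uv*16).astype(np.int32)],255,shift=4)
        return cv2.resize(im,(x1-x0,y1-y0),interpolation=cv2.INTER_AREA)/255.
    f=lambda s:np.sum((ren([p0[0]+s[0],p0[1]+s[1],p0[2]+s[2]/50])-m)**2)
    best=None
    for st in (6,2):
        r=minimize(f,best.x if best is not None else [0,0,0],method="Nelder-Mead",options=dict(initial_simplex=np.array(best.x if best is not None else [0,0,0])+np.array([[0,0,0],[st,0,0],[0,st,0],[0,0,st]]),xatol=.02,fatol=.01))
        best=r
    s=best.x
    return np.array([p0[0]+s[0],p0[1]+s[1],p0[2]+s[2]/50]),best.fun,m.sum()
R=lambda cx,cy,lx,ly:[[cx-lx/2,cy-ly/2],[cx+lx/2,cy-ly/2],[cx+lx/2,cy+ly/2],[cx-lx/2,cy+ly/2]]
LP=[R(-15,-70,140,30),R(70,-15,30,140)]
E
cat > m0.py <<'E'
from h import *
for n in("scene","top"):
    c=pickle.load(open(n+"0.pkl","rb"));W=cloud(c);dark=c["image"].max(2)<75
    m=rectmask(W,60,80,(380,680,60,340))
    print(n,"L",mask_fit(c,m,LP,70,(510,195,.17)),"medz",np.nanmedian(W[m][:,2]))
    m=rectmask(W,43,60,(420,620,-200,-110))
    print(n,"side",mask_fit(c,m,[R(0,0,138,30)],52,(520,-158,-.2)),np.nanmedian(W[m][:,2]))
    m=rectmask(W,82,100,(440,580,-330,-240))
    print(n,"grip",mask_fit(c,m,[R(0,0,60,26)],94,(505,-284,0)),np.nanmedian(W[m][:,2]))
    m=rectmask(W,6,20,(400,680,-400,-60))|rectmask(W,20,110,(420,620,-330,-110))
    m=rectmask(W,22,80,(340,700,60,340))
    ys,xs=np.where(m); 
    print(n,"plate",mask_fit(c,m,[R(0,0,260,260)],30,(510,195,.17)),"frame")
    m=rectmask(W,34,44,(420,450,195,225));
    print("pin",m.sum(),np.nanmean(W[m],0))
    I=c["image"]
    for nm,(x0,x1,y0,y1) in {"scene":dict(pad=(140,270,185,290),plate=(260,395,125,230)),"top":dict(pad=(260,385,130,240),plate=(125,245,130,250))}[n].items():
        cr=cv2.resize(I[y0:y1,x0:x1],None,fx=6,fy=6,interpolation=cv2.INTER_CUBIC)[:600,:800];cv2.imwrite(f"pics/{n}_{nm}.png",cr)
E
python3 m0.py
```

```text
scene L (array([5.11944279e+02, 2.05761152e+02, 2.39727111e-01]), np.float64(70.43949250288351), np.float64(831.0)) medz 67.71417890643522
scene side (array([ 5.27959039e+02, -1.61071206e+02, -2.46397659e-01]), np.float64(12.651841599384852), np.float64(438.0)) 49.67611079295688
scene grip (array([ 5.10498113e+02, -2.89183444e+02, -3.29525696e-02]), np.float64(7.647720107650903), np.float64(182.0)) 92.23608552762755
scene plate (array([5.11900783e+02, 2.05587986e+02, 2.21912126e-01]), np.float64(190.75297193387158), np.float64(5303.0)) frame
pin 7 [437.2904681  207.03298516  36.95295496]
top L (array([5.04016314e+02, 2.12215326e+02, 2.30709770e-01]), np.float64(35.75938485198), np.float64(937.0)) medz 69.3903128063373
top side (array([ 5.19431298e+02, -1.54489648e+02, -2.47286390e-01]), np.float64(12.852410611303345), np.float64(453.0)) 51.45685836559369
top grip (array([ 4.98963627e+02, -2.84328853e+02, -5.55680946e-02]), np.float64(9.05754709727028), np.float64(194.0)) 93.23695172161035
top plate (array([5.05781339e+02, 2.10268754e+02, 2.22781715e-01]), np.float64(390.95629373317956), np.float64(6865.0)) frame
pin 13 [432.84086909 209.93268251  36.77140913]
```

```bash
python3 -c "
import cv2,numpy as np
t=[[cv2.resize(cv2.imread(f'pics/{n}_{k}.png'),(400,300)) for k in('pad','plate')] for n in('scene','top')]
cv2.imwrite('pics/crops.png',np.vstack([np.hstack(r) for r in t]))"
```

```text
(no output)
```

View pics/crops.png

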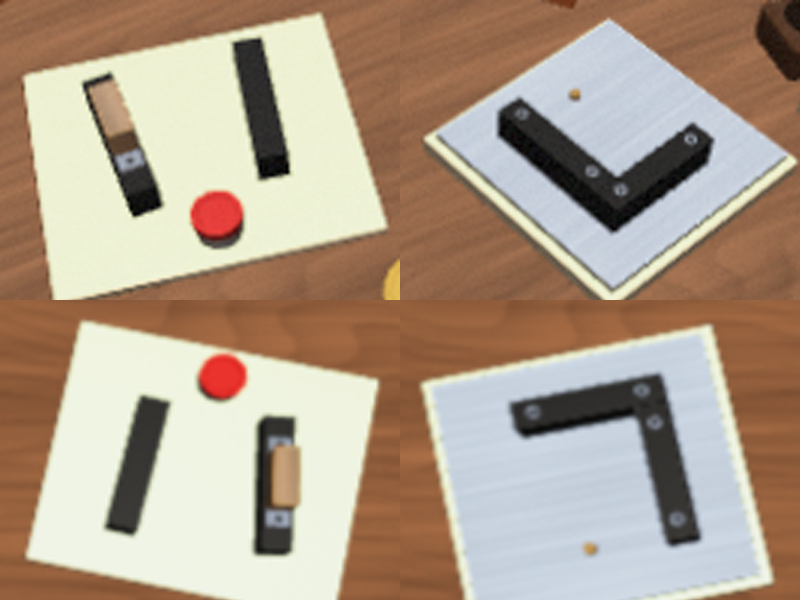

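```bash
cat > m1.py <<'E'
from h import *
for n in("scene","top"):
    c=pickle.load(open(n+"0.pkl","rb"));W=cloud(c);I=c["image"].astype(int)
    uv=project(c,W[200,300]);print("roundtrip",uv)
    for nm,b,(lo,hi),z,pl,p0 in [("side",(420,620,-200,-110),(43,60),52,[R(0,0,138,30)],(520,-158,-.2)),("L",(380,680,60,340),(60,80),70,LP,(510,205,.22)),("grip",(440,580,-330,-240),(82,100),94,[R(0,0,60,26)],(505,-284,0))]:
        m=rectmask(W,lo,hi,b);z0=np.nanpercentile(W[m][:,2],60);sd=W[m][:,2].std()
        m=rectmask(W,z0-3,z0+4,b)
        f,res,a=mask_fit(c,m,pl,z0,p0);print(n,nm,"zmeas %.1f sd %.1f"%(z0,sd),np.round(f,3),"res %.1f/%d"%(res,a), "cloud centroid",np.round(W[m].mean(0),1))
    mm=(I[...,0]-I[...,2]>5)&rectmask(W,15,45,(330,700,40,370))
    ys,xs=np.where(cv2.morphologyEx(mm.astype(np.uint8),cv2.MORPH_OPEN,np.ones((3,3)))>0)
    h=cv2.convexHull(np.c_[xs,ys].astype(np.int32));m=np.zeros(mm.shape,np.uint8);cv2.fillPoly(m,[h],1)
    z0=np.nanmedian(W[mm][:,2]);f,res,a=mask_fit(c,m>0,[R(0,0,260,260)],z0,(510,205,.22));print(n,"plate",z0,np.round(f,3),res,a)
    b=rectmask(W,4,20,(350,700,-420,-60))&(I.min(2)>120);ys,xs=np.where(cv2.morphologyEx(b.astype(np.uint8),cv2.MORPH_OPEN,np.ones((3,3)))>0)
    print(n,"padz",np.nanmedian(W[b][:,2]),"benchz",np.nanmedian(W[rectmask(W,-8,8,(400,600,-20,60))][:,2]))
E
python3 m1.py
```

```text
roundtrip [[300. 200.]]
scene side zmeas 50.1 sd 2.0 [ 5.24812e+02 -1.60306e+02 -2.43000e-01] res 44.4/387 cloud centroid [ 527.1 -161.1   50. ]
scene L zmeas 68.3 sd 2.5 [5.09621e+02 2.07406e+02 2.31000e-01] res 100.3/683 cloud centroid [548.1 172.6  68.2]
scene grip zmeas 92.8 sd 3.0 [ 5.06906e+02 -2.88961e+02 -4.60000e-02] res 23.5/149 cloud centroid [ 507.5 -289.    92.8]
scene plate 27.889123811799777 [5.08582e+02 2.08821e+02 2.32000e-01] 41.4726643598616 5337.0
scene padz 10.46328051074056 benchz -2.099441768993188
roundtrip [[300. 200.]]
top side zmeas 52.4 sd 2.9 [ 5.19913e+02 -1.54603e+02 -2.42000e-01] res 118.5/334 cloud centroid [ 520.5 -154.7   52.4]
top L zmeas 70.1 sd 2.9 [5.04312e+02 2.12420e+02 2.29000e-01] res 225.7/705 cloud centroid [540.3 176.5  70. ]
top grip zmeas 93.8 sd 3.6 [ 5.00530e+02 -2.85436e+02 -4.70000e-02] res 44.2/135 cloud centroid [ 499.7 -285.5   94. ]
top plate 29.777917672980948 [5.05440e+02 2.11377e+02 2.28000e-01] 43.93279507881584 7023.0
top padz 11.756531539128673 benchz -0.44464634767086864
```

Look-alikes (top view, 800×600): dark bar (474,289) = side_bar; orange bars (250,440), (543,437) and pink bar (659,421) are not meant; dark bars (283,258)/(322,290) are screwed to the plate; the dark bar with pale grip (541,298) is the closing bar. The crops confirm this. The heights also agree, at about 52, 94, 70 and 30 mm. Now the first grasp.

```bash
cat >> h.py <<'E'
def ori(a): # tool down, tool x at world angle a
    c,s=np.cos(a),np.sin(a); return np.array([[c,s,0],[s,-c,0],[0,0,-1.]])
def snap(tag):
    from workcell import camera
    out=[]
    for n in("scene","top"):
        c=camera(n);pickle.dump(c,open(f"{n}_{tag}.pkl","wb"));out.append(cv2.resize(c["image"],(400,300),interpolation=cv2.INTER_AREA))
    cv2.imwrite(f"pics/{tag}.png",np.hstack(out))
def crop(tag,n,x0,x1,y0,y1,f=6):
    c=pickle.load(open(f"{n}_{tag}.pkl","rb"));return cv2.resize(c["image"][y0:y1,x0:x1],None,fx=f,fy=f,interpolation=cv2.INTER_CUBIC)
def st():
    from workcell import read_state
    s=read_state();R_=np.array(s["tool_rot"]);print("t %.2f pos %s ang %.4f F %s M %s gap %.1f"%(s["time"],np.round(s["eef_pos"],2),np.arctan2(R_[1,0],R_[0,0]),np.round(s["ft_force"],2),np.round(s["torque"],2),s["finger_gap"]));return s
E
python3 - <<'E'
from workcell import *; from h import *
a=-.243-np.pi/2
for p in([522.5,-157.5,150],):
    print(inverse_kinematics(p,ori(a)), inverse_kinematics([525,280,150],ori(.23-np.pi/2)))
movep([522.5,-157.5,105],ori(a)); st(); snap("h1")
E
python3 - <<'E'
from h import *
cv2.imwrite("pics/h1c.png",np.hstack([crop("h1","scene",140,270,150,250,3),crop("h1","top",250,380,130,230,3)]))
E
```

```text
[ 0.26291238  0.50237044 -0.10668487  1.88245022  0.07444834  0.76055958
 -1.69845091] [-0.05244997  0.69004251 -0.80494746  1.72668331  0.58459449  0.98168278
 -2.42153602]
t 2.24 pos [ 522.38 -158.43  105.13] ang -1.8149 F [ 0.54  0.19 -0.2 ] M [-0.01 -0.   -0.01] gap 85.4
```

View pics/h1c.png

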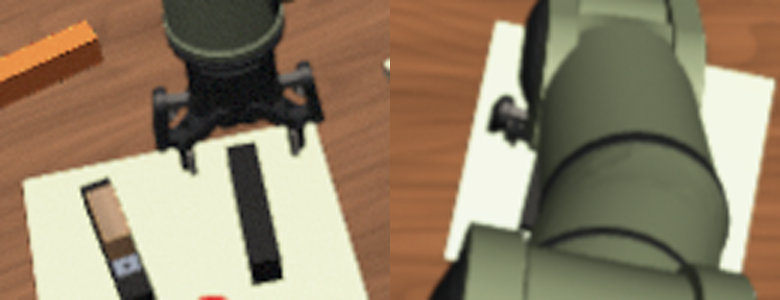

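```bash
python3 - <<'E'
from workcell import *; from h import *
for a in(-.243+np.pi/2,):
  for z in(105,20): print(np.round(inverse_kinematics([522.5,-157.5,z],ori(a)),2))
for s in(1,-1):
  print("place",s,np.round(inverse_kinematics([525,280,60],ori(.23+s*np.pi/2)),2),"close",np.round(inverse_kinematics([435,210,90],ori(.23+s*np.pi)),2),np.round(inverse_kinematics([435,210,90],ori(.23)),2))
E
```

```text
[ 0.24  0.57 -0.08  1.91  0.07  0.66 -1.69]
[ 0.78  0.88 -0.87  1.91  0.94  0.82  0.72]
place 1 [ 0.17  1.1  -1.28  1.76  1.13  1.23  0.35] close [-1.25  0.81  1.01  2.11 -1.01  0.81 -2.5 ] [-0.13  0.58 -0.59  2.06  0.52  0.65 -0.84]
place -1 [-0.47  0.7  -0.17  1.8   0.18  0.66 -2.08] close [-1.25  0.81  1.01  2.11 -1.01  0.81 -2.5 ] [-0.13  0.58 -0.59  2.06  0.52  0.65 -0.84]
```

```bash
python3 - <<'E'
from workcell import *; from h import *
print(movel([522.5,-157.5,20],max_speed=120,guard=8)); st()
clamp(); st()
movel([522.5,-157.5,95],max_speed=150); s=st(); print(np.round(s["qpos"],2)); snap("g1")
E
```

```text
False
t 3.20 pos [ 522.82 -157.66   20.54] ang -1.8139 F [ 0.03  0.03 -0.02] M [-0.   -0.02  0.01] gap 85.4
t 3.76 pos [ 522.73 -157.48   20.47] ang -1.8137 F [-1.61  0.39  7.42] M [0.13 0.36 0.01] gap 29.0
t 4.41 pos [ 522.11 -157.43   94.42] ang -1.8138 F [-0.61 -0.31 -3.33] M [0.02 0.04 0.02] gap 29.4
[ 0.24  0.59 -0.07  1.92  0.07  0.64 -1.69]
```

View pics/g1.png

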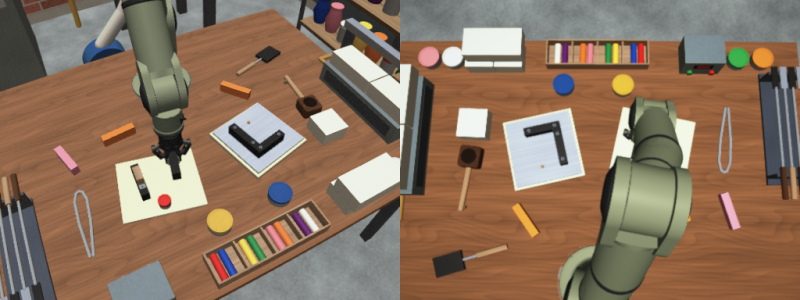

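```bash
cat >> h.py <<'E'
PL=np.array([507.,210.,.230])
def p2w(x,y,pl=None):
    p=PL if pl is None else pl;c,s=np.cos(p[2]),np.sin(p[2]);return np.array([p[0]+c*x-s*y,p[1]+s*x+c*y])
E
python3 - <<'E'
from workcell import *; from h import *
a=.23-np.pi/2
movel([522.5,-157.5,130],max_speed=200)
x,y=p2w(15,83); movep([x,y,130],ori(a)); s=st(); print(np.round(s["qpos"],2))
x,y=p2w(15,81); movel([x,y,50],max_speed=120,guard=8); st(); wait(.2); st(); snap("p1")
E
python3 - <<'E'
from h import *
cv2.imwrite("pics/p1c.png",np.hstack([crop("p1","scene",270,395,125,225,3),crop("p1","top",120,245,130,230,3)]))
E
```

```text
t 6.49 pos [503.41 292.79 129.92] ang -1.3430 F [-0.04 -1.64 -2.  ] M [0.02 0.02 0.05] gap 29.3
[-0.48  0.58 -0.21  1.8   0.16  0.78 -2.12]
t 7.31 pos [503.51 292.43  50.55] ang -1.3410 F [-0.41 -0.12 -2.73] M [ 0.02 -0.03  0.01] gap 29.4
t 7.51 pos [503.47 292.49  50.72] ang -1.3409 F [ 0.3   0.28 -2.87] M [-0.   -0.03 -0.02] gap 29.2
```

View pics/p1c.png

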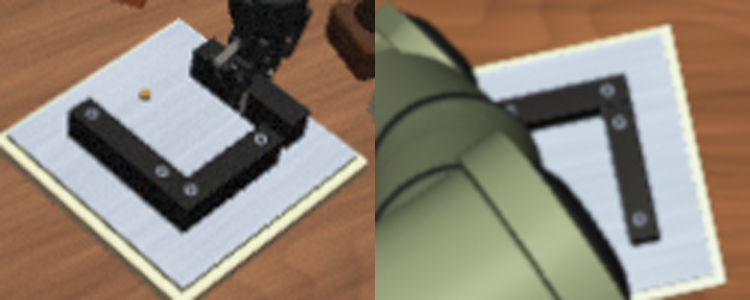

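```bash
cat > ov.py <<'E'
from h import *
def prism(c,pose,rc,z0,z1):
    ca,sa=np.cos(pose[2]),np.sin(pose[2]);q=np.array(rc);w=np.c_[pose[0]+ca*q[:,0]-sa*q[:,1],pose[1]+sa*q[:,0]+ca*q[:,1]]
    return project(c,np.r_[np.c_[w,np.full(4,z0)],np.c_[w,np.full(4,z1)]])
def silfit(c,m,boxes,p0,S=6):
    ys,xs=np.where(m);x0,x1,y0,y1=xs.min()-5,xs.max()+6,ys.min()-5,ys.max()+6;M=m[y0:y1,x0:x1].astype(float)
    def f(s):
        im=np.zeros(((y1-y0)*S,(x1-x0)*S),np.uint8)
        for rc,z0,z1 in boxes:
            uv=(prism(c,[p0[0]+s[0],p0[1]+s[1],p0[2]+s[2]/50],rc,z0,z1)-[x0,y0]+.5)*S-.5
            cv2.fillPoly(im,[cv2.convexHull(np.round(uv*16).astype(np.int32))],255,shift=4)
        return np.sum((cv2.resize(im,(x1-x0,y1-y0),interpolation=cv2.INTER_AREA)/255.-M)**2)
    x=np.zeros(3)
    for stp in(5,1.5):
        r=minimize(f,x,method="Nelder-Mead",options=dict(initial_simplex=x+np.vstack([np.zeros(3),np.eye(3)*stp]),xatol=.02,fatol=.01));x=r.x
    return np.array(p0)+x/[1,1,50],r.fun,M.sum()
if __name__=="__main__":
    for n in("scene","top"):
        c=pickle.load(open(n+"0.pkl","rb"));W=cloud(c);I=c["image"]
        dark=(I.max(2)<90)
        m=dark&rectmask(W,15,90,(390,660,80,320)); m=cv2.morphologyEx(m.astype(np.uint8),cv2.MORPH_CLOSE,np.ones((3,3)))>0
        print(n,"L",silfit(c,m,[(q,30,70) for q in LP],(507,210,.23)))
        m=dark&rectmask(W,10,75,(420,620,-200,-110));print(n,"side",silfit(c,m,[(R(0,0,138,30),12,52)],(522,-157,-.244)))
E
python3 ov.py
```

```text
scene L (array([5.08023180e+02, 2.09160397e+02, 2.25772248e-01]), np.float64(122.46723567858515), np.float64(1165.0))
scene side (array([ 5.25264741e+02, -1.58784422e+02, -2.71150292e-01]), np.float64(58.77783929257978), np.float64(443.0))
top L (array([5.06345850e+02, 2.11057773e+02, 2.39154620e-01]), np.float64(175.70838908112265), np.float64(890.0))
top side (array([ 5.20137174e+02, -1.55002491e+02, -2.64278266e-01]), np.float64(79.21350249903882), np.float64(397.0))
```

```bash
cat > ov2.py <<'E'
from ov import *
def roi(c,boxes,pose,d=15):
    im=np.zeros(c["image"].shape[:2],np.uint8)
    for rc,z0,z1 in boxes: cv2.fillPoly(im,[cv2.convexHull(np.round(prism(c,pose,rc,z0,z1)).astype(np.int32))],1)
    return cv2.dilate(im,np.ones((d,d)))>0
if __name__=="__main__":
    LB=[(q,30,70) for q in LP]
    for n in("scene","top"):
        c=pickle.load(open(n+"0.pkl","rb"));g=c["image"].max(2)
        for nm,bx,p0 in(("L",LB,(507,210,.23)),("side",[(R(0,0,138,30),12,52)],(522,-157,-.244))):
          for th in(90,120):
            m=((g<th)&roi(c,bx,p0)).astype(np.uint8);m=cv2.morphologyEx(m,cv2.MORPH_CLOSE,np.ones((5,5)))>0 if nm=="L" else m>0
            r=silfit(c,m,bx,p0);print(n,nm,th,np.round(r[0],3),r[1:])
        # plate
        I=c["image"].astype(int);rp=[(R(0,0,260,260),30,30)]
        mm=((I[...,0]-I[...,2]>0)&roi(c,rp,(507,210,.23),9));ys,xs=np.where(cv2.morphologyEx(mm.astype(np.uint8),cv2.MORPH_OPEN,np.ones((3,3)))>0)
        h=cv2.convexHull(np.c_[xs,ys].astype(np.int32));m=np.zeros(mm.shape,np.uint8);cv2.fillPoly(m,[h],1)
        r=silfit(c,m>0,rp,(507,210,.23));print(n,"plate",np.round(r[0],3),r[1:])
E
python3 ov2.py
```

```text
scene L 90 [5.08734e+02 2.08801e+02 2.25000e-01] (np.float64(94.23143406382161), np.float64(1194.0))
scene L 120 [5.08443e+02 2.08444e+02 2.42000e-01] (np.float64(56.402998846597455), np.float64(1240.0))
scene side 90 [ 5.25265e+02 -1.58784e+02 -2.71000e-01] (np.float64(58.77783929257978), np.float64(443.0))
scene side 120 [ 5.23303e+02 -1.58440e+02 -2.51000e-01] (np.float64(32.163767781622454), np.float64(478.0))
scene plate [5.09842e+02 2.07886e+02 2.29000e-01] (np.float64(42.82254517493271), np.float64(5358.0))
top L 90 [5.06346e+02 2.11058e+02 2.39000e-01] (np.float64(120.70838908112265), np.float64(945.0))
top L 120 [5.05693e+02 2.11746e+02 2.29000e-01] (np.float64(50.54474432910419), np.float64(1023.0))
top side 90 [ 5.20137e+02 -1.55002e+02 -2.64000e-01] (np.float64(77.21350249903882), np.float64(399.0))
top side 120 [ 5.22913e+02 -1.55795e+02 -2.60000e-01] (np.float64(50.03349480968858), np.float64(428.0))
top plate [5.05473e+02 2.10830e+02 2.30000e-01] (np.float64(41.28484429065743), np.float64(7107.0))
```

```bash
python3 - <<'E'
from ov2 import *
c=pickle.load(open("scene_p1.pkl","rb"))
x0,x1,y0,y1=325,380,135,185;f=14
I=cv2.resize(c["image"][y0:y1,x0:x1],None,fx=f,fy=f,interpolation=cv2.INTER_CUBIC)
I=np.clip(I.astype(float)*1.6+20,0,255).astype(np.uint8)
def dr(pose,rc,z0,z1,col):
    uv=((prism(c,pose,rc,z0,z1)-[x0,y0]+.5)*f-.5).astype(int)
    for k in(0,4): cv2.polylines(I,[uv[k:k+4]],True,col,1)
    for k in range(4): cv2.line(I,tuple(map(int,uv[k])),tuple(map(int,uv[k+4])),col,1)
S=np.array([508.7,208.3,.232])
for q in LP: dr(S,q,30,70,(0,255,0))
dr((503.47+1.2,292.49-.9,.23),R(0,0,138,30),42.2,82.2,(0,0,255))
cv2.imwrite("pics/ov1.png",I)
E
```

```text
(no output)
```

View pics/ov1.png

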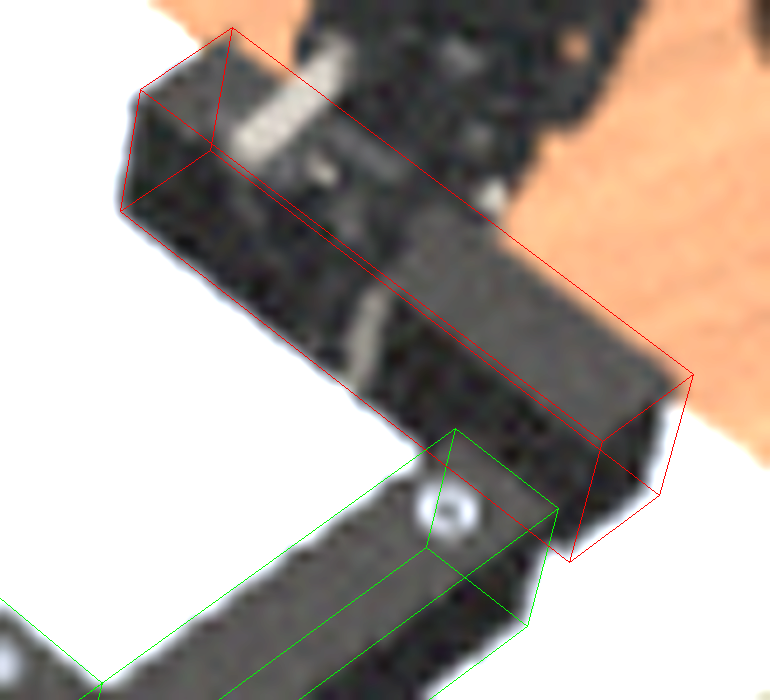

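```bash
cat > endfit.py <<'E'
from ov2 import *
def sil(c,polys,shape,S=6):
    im=np.zeros((shape[0]*S,shape[1]*S),np.uint8)
    for uv in polys: cv2.fillPoly(im,[cv2.convexHull(np.round(((uv+.5)*S-.5)*16).astype(np.int32))],255,shift=4)
    return cv2.resize(im,(shape[1],shape[0]),interpolation=cv2.INTER_AREA)/255.
def endfit(c,tool,zb,ends,th=120,Lpose=None,gray=None):
    """tool=(x,y,yaw) nominal bar pose; returns d along x, lat"""
    g=c["image"].max(2);sh=g.shape
    reg=np.zeros(sh,bool)
    for e in ends: reg|=roi(c,[(R(e*(69-8),0,16,30),zb,zb+40)],tool,9)
    M=(g<th).astype(float)
    def f(s):
        ca,sa=np.cos(tool[2]),np.sin(tool[2]);p=[tool[0]+ca*s[0]-sa*s[1],tool[1]+sa*s[0]+ca*s[1],tool[2]]
        pol=[prism(c,p,R(0,0,138,30),zb,zb+40)]
        if Lpose is not None: pol+=[prism(c,Lpose,q,30,70) for q in LP]
        return np.sum((sil(c,pol,sh)-M)[reg]**2)
    best=min(((f([d,l]),d,l) for d in np.arange(-8,8.1,2) for l in(-2,0,2)))
    r=minimize(f,best[1:],method="Nelder-Mead",options=dict(initial_simplex=np.array(best[1:])+np.array([[0,0],[1.5,0],[0,1.5]]),xatol=.05,fatol=.01))
    return r.x,r.fun,reg.sum()
if __name__=="__main__":
    c=pickle.load(open("scene_p1.pkl","rb"));S=(508.7,208.3,.232)
    for th in(100,120,140):
        for e in([1],[-1],[1,-1]): print(th,e,endfit(c,(503.47,292.49,.23),42.2,e,th,S))
        LB=[(q,30,70) for q in LP]
        g=pickle.load(open("scene0.pkl","rb"))["image"].max(2);m=((g<th)&roi(c,LB,(507,210,.23))).astype(np.uint8);m=cv2.morphologyEx(m,cv2.MORPH_CLOSE,np.ones((5,5)))>0
        print("L",silfit(c,m,LB,(507,210,.23)))
E
python3 endfit.py
```

```text
100 [1] (array([-2.11242676, -4.58325195]), np.float64(9.292195309496346), np.int64(455))
100 [-1] (array([ 1.1796875, -3.078125 ]), np.float64(41.277262591311036), np.int64(442))
100 [1, -1] (array([-1.34375, -3.6875 ]), np.float64(60.09747020376778), np.int64(897))
L (array([5.08733652e+02, 2.08801360e+02, 2.24827353e-01]), np.float64(80.72555171088042), np.float64(1208.0))
120 [1] (array([-0.95780945, -3.1701355 ]), np.float64(6.226328335255671), np.int64(455))
120 [-1] (array([ 0.73535156, -2.44824219]), np.float64(39.033064206074584), np.int64(442))
120 [1, -1] (array([-0.22705078, -3.3293457 ]), np.float64(48.80198385236448), np.int64(897))
L (array([5.08442849e+02, 2.08444211e+02, 2.41585286e-01]), np.float64(56.402998846597455), np.float64(1240.0))
140 [1] (array([-0.91625977, -2.26806641]), np.float64(3.8475970780469053), np.int64(455))
140 [-1] (array([ 0.01464844, -2.39257812]), np.float64(32.29926951172625), np.int64(442))
140 [1, -1] (array([-0.57879639, -2.08825684]), np.float64(36.48585928489042), np.int64(897))
L (array([5.07832252e+02, 2.08933527e+02, 2.33868005e-01]), np.float64(47.00187620146097), np.float64(1279.0))
```

```bash
python3 - <<'E'
from workcell import *; from h import *
s=st();p=np.array(s["eef_pos"]);ex=np.array([np.cos(.23),np.sin(.23)]);ey=np.array([-ex[1],ex[0]])
q=p[:2]+.6*ex-5*ey; movel([*q,42.5],max_speed=60,guard=6); st()
q2=q-9*ey; print("hit",movel([*q2,42.5],max_speed=20,guard=4)); s=st()
wait(.15); s=st(); p2=np.array(s["eef_pos"]);print("plate-y travel",(p2[:2]-p[:2])@ey,"x",(p2[:2]-p[:2])@ex)
snap("c1")
E
```

```text
t 7.61 pos [503.39 292.39  50.48] ang -1.3409 F [-0.22 -0.04 -2.17] M [-0.01  0.    0.03] gap 29.3
t 7.91 pos [505.02 287.09  42.01] ang -1.3414 F [-0.28  0.31 -2.67] M [ 0.    0.04 -0.01] gap 29.1
hit True
t 8.25 pos [505.9  283.3   42.35] ang -1.3397 F [ 0.96  3.41 -1.37] M [ 0.76 -0.16  0.19] gap 29.6
t 8.40 pos [505.72 283.26  42.04] ang -1.3398 F [-0.28  3.08 -1.37] M [ 0.66 -0.16  0.13] gap 29.2
plate-y travel -9.423115497210777 x 0.19573112441342938
```

```bash
python3 - <<'E'
from workcell import *; from h import *
ex=np.array([np.cos(.23),np.sin(.23)]);ey=np.array([-ex[1],ex[0]])
q=np.array([505.72,283.26])+.4*ex+1.2*ey
movel([*q,42.3],max_speed=20); wait(.2); s=st(); p=np.array(s["eef_pos"]); print((p[:2]-[505.72,283.26])@np.c_[ex,ey])
print("down",movel([*q,34],max_speed=12,guard=3)); st(); wait(.15); s=st(); snap("d1")
p=np.array(s["eef_pos"]); print((p[:2]-[505.72,283.26])@np.c_[ex,ey])
E
python3 - <<'E'
from endfit import *
c=pickle.load(open("scene_d1.pkl","rb"))
for th in(120,140): print(endfit(c,(505.8,284.4,.23),30,[1],th,(507.8,208.9,.233)),endfit(c,(505.8,284.4,.23),30,[1,-1],th,(507.8,208.9,.233)))
cv2.imwrite("pics/d1c.png",crop("d1","scene",310,385,130,185,10))
E
```

```text
t 8.95 pos [505.76 284.29  42.19] ang -1.3402 F [-0.    0.4  -3.33] M [0.05 0.03 0.04] gap 29.1
[0.27178814 0.99622115]
down True
t 9.38 pos [505.87 284.53  38.45] ang -1.3400 F [-1.81 -1.01  9.25] M [-0.22  0.07  0.05] gap 29.0
t 9.53 pos [505.85 284.52  38.45] ang -1.3401 F [-1.32 -0.63  7.25] M [-0.12  0.12  0.01] gap 29.1
[0.41020388 1.19305106]
(array([-1.10058594, -4.46826172]), np.float64(10.213148788927336), np.int64(451)) (array([-0.78515625, -3.0078125 ]), np.float64(58.61683967704729), np.int64(900))
(array([-0.28125, -4.8125 ]), np.float64(4.579746251441753), np.int64(451)) (array([ 0.35742188, -2.87890625]), np.float64(44.84581314878893), np.int64(900))
```

View pics/d1c.png

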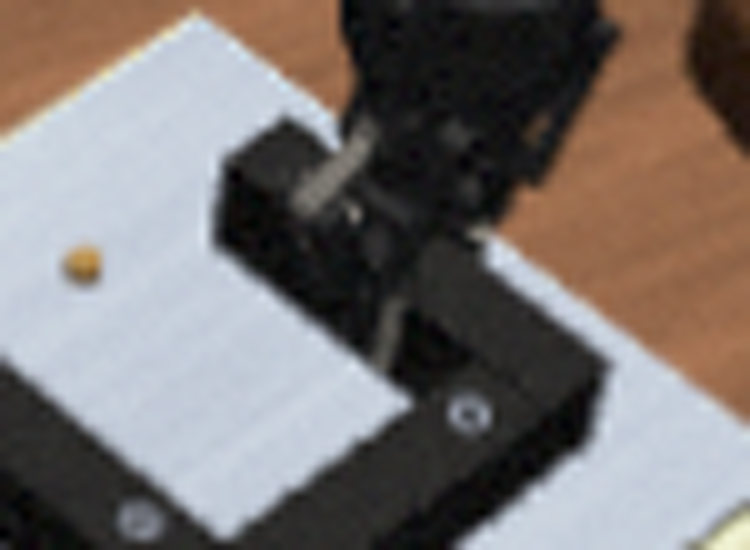

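```bash
python3 - <<'E'
from workcell import *; from h import *
open_gripper(); s=st(); p=s["eef_pos"]
movel([p[0],p[1],140],max_speed=200); st(); snap("r0")
a=-.047-np.pi/2
print(np.round(inverse_kinematics([503.5,-287,130],ori(a)),2))
movep([503.5,-287,150],ori(a)); s=st(); print(np.round(s["qpos"],2)); snap("r1")
E
python3 - <<'E'
from h import *
cv2.imwrite("pics/r1c.png",np.vstack([np.hstack([crop("r1","scene",270,395,125,225,3),crop("r1","top",120,245,140,240,3)]),np.hstack([crop("r1","scene",140,265,160,260,3),crop("r1","top",270,395,130,230,3)])]))
E
```

```text
t 10.22 pos [505.42 284.25  37.92] ang -1.3400 F [ 0.03 -0.76  0.81] M [-0. -0.  0.] gap 85.4
t 10.88 pos [505.29 284.07 139.88] ang -1.3401 F [0.18 0.82 1.04] M [ 0.02 -0.02  0.03] gap 85.5
[ 0.47  0.58 -0.08  1.81  0.06  0.76 -1.26]
t 13.04 pos [ 504.12 -285.87  149.97] ang -1.6161 F [ 0.14  0.12 -0.59] M [ 0.07 -0.04  0.04] gap 85.2
[ 0.46  0.55 -0.07  1.8   0.05  0.8  -1.25]
```

View pics/r1c.png

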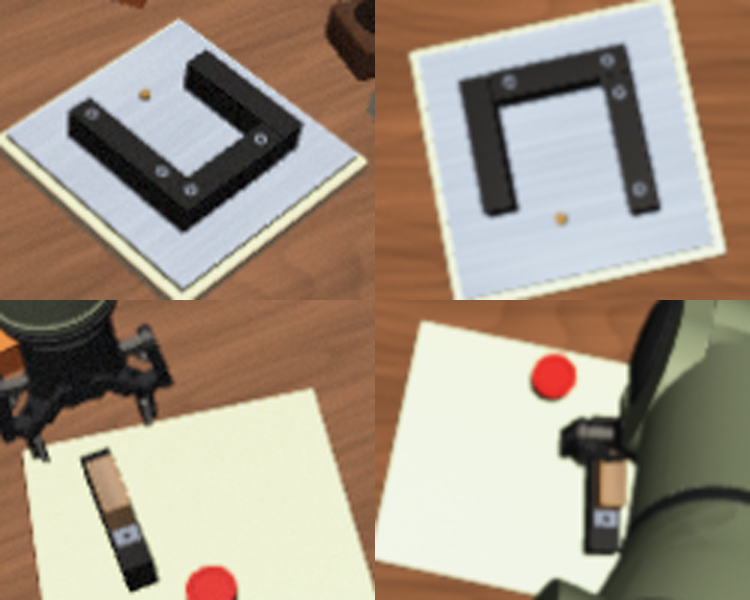

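```bash
cat > ufit.py <<'E'
from endfit import *
def ufit(c,p0,th,extra=None):
    bx=[(q,30,70) for q in LP]+[(R(15,71,138,30),30,70)]
    reg=roi(c,bx,p0,13);g=c["image"].max(2)
    M=cv2.morphologyEx(((g<th)&reg).astype(np.uint8),cv2.MORPH_CLOSE,np.ones((5,5))).astype(float)
    ys,xs=np.where(reg);x0,x1,y0,y1=xs.min(),xs.max()+1,ys.min(),ys.max()+1
    def f(s):
        p=[p0[0]+s[0],p0[1]+s[1],p0[2]+s[2]/50];pol=[prism(c,p,q,30,70)-[x0,y0] for q in LP]
        ca,sa=np.cos(s[5]/50),np.sin(s[5]/50);rb=np.array(R(0,0,138,30))@np.array([[ca,sa],[-sa,ca]])+[15+s[3],71+s[4]]
        pol.append(prism(c,p,rb,30,70)-[x0,y0])
        return np.sum((sil(c,pol,(y1-y0,x1-x0))-M[y0:y1,x0:x1])**2)
    x=np.zeros(6)
    for stp in(3,1.5,1): 
        r=minimize(f,x,method="Nelder-Mead",options=dict(initial_simplex=x+np.vstack([np.zeros(6),np.eye(6)*stp]),xatol=.03,fatol=.02,maxfev=600));x=r.x
    return np.round(x/[1,1,50,1,1,50]+np.r_[p0,0,0,0],3),r.fun
if __name__=="__main__":
    for n in("scene","top"):
        c=pickle.load(open(n+"_r1.pkl","rb"))
        for th in(120,140): print(n,th,ufit(c,(507,210,.23),th))
E
python3 ufit.py
```

```text
scene 120 (array([ 5.07856e+02,  2.08736e+02,  2.49000e-01,  1.80400e+00,
       -1.07400e+00, -3.90000e-02]), np.float64(67.53487120338332))
scene 140 (array([ 5.07784e+02,  2.08550e+02,  2.43000e-01,  1.63400e+00,
       -4.86000e-01, -2.80000e-02]), np.float64(80.08316801230296))
top 120 (array([ 5.05686e+02,  2.11938e+02,  2.38000e-01,  1.41500e+00,
       -1.05400e+00, -9.00000e-03]), np.float64(75.76681276432141))
top 140 (array([ 5.05983e+02,  2.11707e+02,  2.30000e-01,  8.95000e-01,
       -1.09000e-01, -6.00000e-03]), np.float64(56.15277201076509))
```

```bash
python3 - <<'E'
from workcell import *; from h import *
p=[503.5,-287]
print(movel([*p,59.5],max_speed=120,guard=8)); st(); clamp(); st()
movel([*p,160],max_speed=150); st(); snap("g2")
E
python3 - <<'E'
from h import *
cv2.imwrite("pics/g2c.png",np.hstack([crop("g2","scene",140,265,130,230,3),crop("g2","top",270,395,130,230,3)]))
E
```

```text
False
t 14.05 pos [ 503.86 -287.21   60.11] ang -1.6178 F [-0.49 -0.55  0.95] M [-0.03 -0.   -0.05] gap 85.5
t 14.63 pos [ 503.6  -287.05   59.82] ang -1.6180 F [-0.47  1.25  6.24] M [ 0.2   0.3  -0.05] gap 25.1
t 15.45 pos [ 503.03 -286.77  159.13] ang -1.6177 F [-0.32 -0.62 -3.49] M [-0.03  0.04  0.03] gap 25.1
```

View pics/g2c.png

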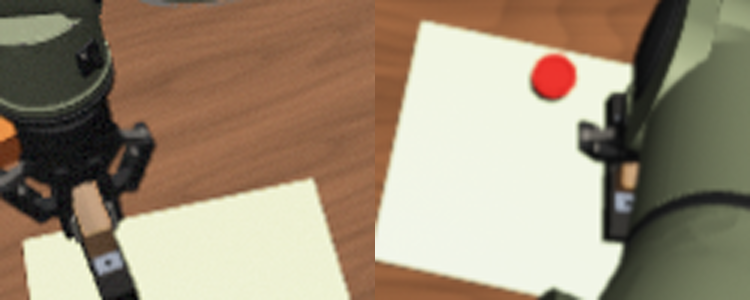

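```bash
cat >> h.py <<'E'
PL=np.array([506.5,211.6,.230])
E
python3 - <<'E'
from workcell import *; from h import *
a=.23
p=p2w(-81,20); movep([*p,160],ori(a)); s=st(); print(np.round(s["qpos"],2),p)
print(movel([*p,96],max_speed=120,guard=6)); wait(.15); s=st(); snap("k1")
w=np.array(s["eef_pos"])[:2]-PL[:2];print("plate",w@np.array([[np.cos(.23),-np.sin(.23)],[np.sin(.23),np.cos(.23)]]))
E
python3 - <<'E'
from h import *
cv2.imwrite("pics/k1c.png",np.hstack([crop("k1","scene",270,395,110,210,3),crop("k1","top",120,245,140,240,3)]))
cv2.imwrite("pics/k1d.png",crop("k1","scene",280,360,110,170,10))
E
```

```text
t 17.38 pos [423.67 211.64 159.88] ang 0.2274 F [ 0.25 -0.18 -3.44] M [-0.    0.05 -0.06] gap 25.1
[-0.05  0.46 -0.69  2.03  0.41  0.79 -0.76] [423.07347153 212.60714849]
False
t 18.22 pos [423.53 212.73  96.71] ang 0.2296 F [-0.13 -1.13 -2.2 ] M [-0.01  0.04  0.  ] gap 25.4
plate [-80.52543487  20.0108776 ]
```

View pics/k1c.png

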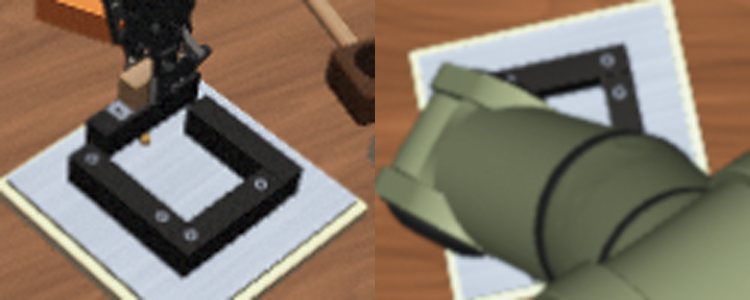

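View pics/k1d.png

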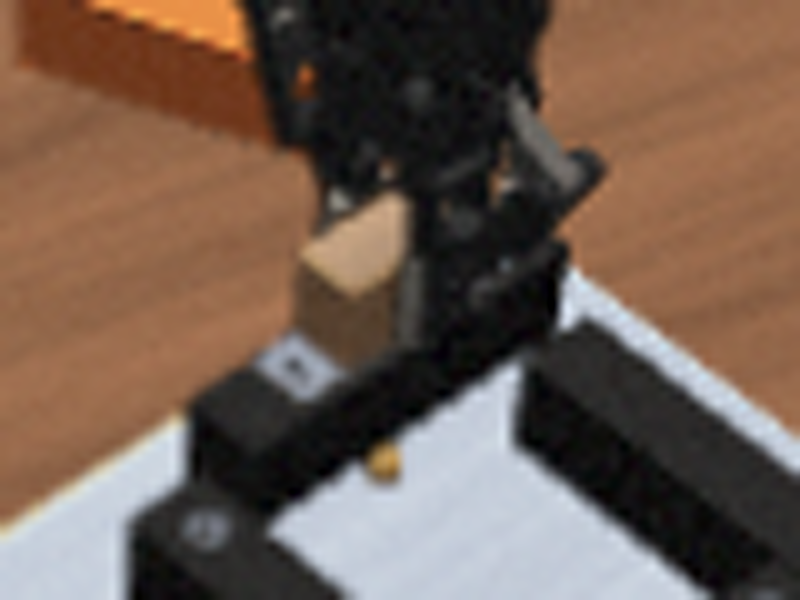

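```bash
python3 - <<'E'
from endfit import *
c=pickle.load(open("scene_k1.pkl","rb"));S=(507.8,208.7,.232)
t=(423.53,212.73,.23+np.pi/2)
for th in(100,120,135):
  for e in([-1],[1],[1,-1]): print(th,e,endfit(c,t,48.6,e,th,S))
x0,x1,y0,y1=285,350,120,175;f=12
I=cv2.resize(c["image"][y0:y1,x0:x1],None,fx=f,fy=f,interpolation=cv2.INTER_CUBIC)
def dr(pose,rc,z0,z1,col):
    uv=((prism(c,pose,rc,z0,z1)-[x0,y0]+.5)*f-.5).astype(int)
    for k in(0,4): cv2.polylines(I,[uv[k:k+4]],True,col,1)
    for k in range(4): cv2.line(I,tuple(map(int,uv[k])),tuple(map(int,uv[k+4])),col,1)
for q in LP: dr(S,q,30,70,(0,255,0))
b=(t[0]+1.3,t[1]-2.8,t[2]); dr(b,R(0,0,138,30),48.6,88.6,(0,0,255)); dr(b,R(0,0,60,26),92.6,130.6,(255,0,0)); dr(S,R(-71,16,8,8),39,39,(0,0,255))
cv2.imwrite("pics/ov2.png",I)
E
```

```text
100 [-1] (array([-0.45019531,  0.61523438]), np.float64(44.412656670511346), np.int64(455))
100 [1] (array([1.5703125 , 3.62890625]), np.float64(143.6092733564014), np.int64(468))
100 [1, -1] (array([0.03186035, 1.95239258]), np.float64(193.99600153787006), np.int64(923))
120 [-1] (array([-1.04003906,  0.81054688]), np.float64(41.34013071895425), np.int64(455))
120 [1] (array([24.45321894, 18.22528386]), np.float64(129.36138408304498), np.int64(468))
120 [1, -1] (array([0.03186035, 1.95239258]), np.float64(199.4940407535563), np.int64(923))
135 [-1] (array([-2.23242188,  1.02734375]), np.float64(29.442952710495963), np.int64(455))
135 [1] (array([24.45321894, 18.22528386]), np.float64(130.36138408304498), np.int64(468))
135 [1, -1] (array([0., 2.]), np.float64(188.80509034986542), np.int64(923))
```

View pics/ov2.png

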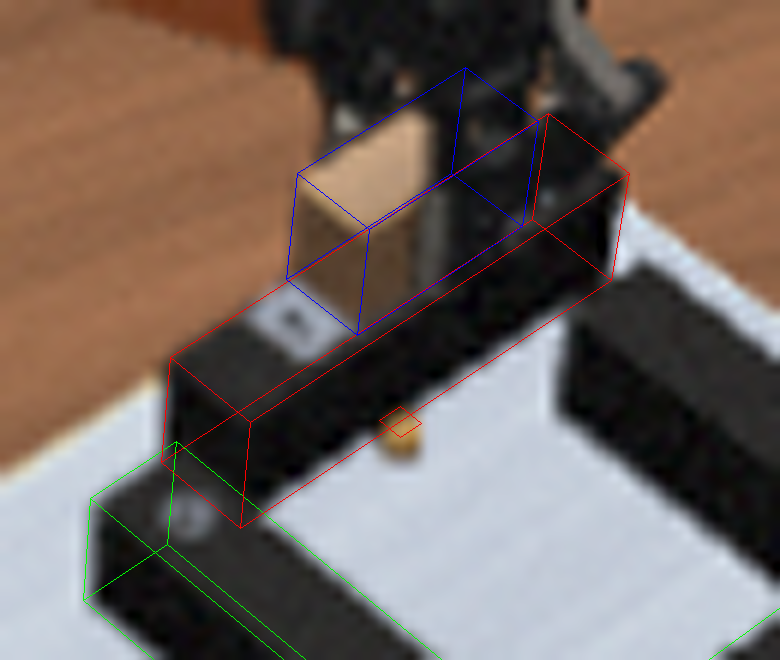

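```bash
python3 - <<'E'
from workcell import *; from h import *
ex=np.array([np.cos(.23),np.sin(.23)]);ey=np.array([-ex[1],ex[0]])
q0=np.array([423.53,212.73])
q=q0+11*ex; print(movel([*q,95],max_speed=40,guard=5)); s=st()
q=q-5*ey; print("y",movel([*q,95],max_speed=25,guard=4)); wait(.1);s=st(); snap("k2")
print("down",movel([*q,83],max_speed=15,guard=5)); wait(.1); s=st()
print((np.array(s["eef_pos"])[:2]-q0)@np.c_[ex,ey]); snap("k3")
E
python3 - <<'E'
from h import *
cv2.imwrite("pics/k3c.png",np.hstack([crop("k2","scene",285,350,115,175,6),crop("k3","scene",285,350,115,175,6)]))
E
```

```text
False
t 18.76 pos [434.28 215.26  94.86] ang 0.2298 F [-0.36  0.71 -3.54] M [0.01 0.01 0.03] gap 25.6
y True
t 19.14 pos [435.02 210.19  94.61] ang 0.2307 F [-0.05  2.56 -2.78] M [ 0.51 -0.17  0.07] gap 25.0
down True
t 19.98 pos [435.06 210.7   84.35] ang 0.2308 F [ 0.23  3.39 -3.77] M [ 0.95 -0.32 -0.  ] gap 25.0
[10.76123706 -4.60004416]
```

View pics/k3c.png

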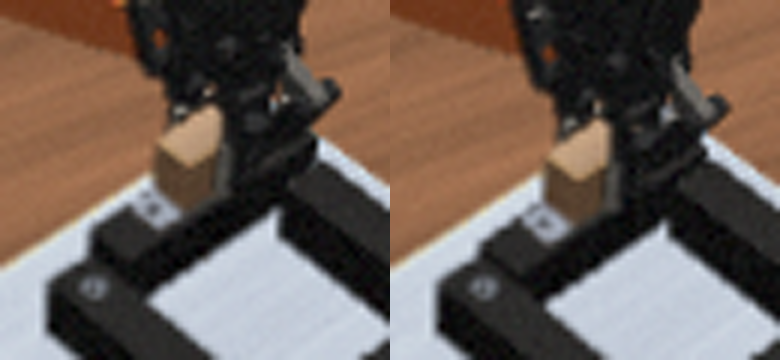

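```bash
python3 - <<'E'
from workcell import *; from h import *
ex=np.array([np.cos(.23),np.sin(.23)]);ey=np.array([-ex[1],ex[0]]);q0=np.array([423.53,212.73])
q=q0+10.9*ex-3.1*ey
print("y",movel([*q,84.5],max_speed=15,guard=6)); wait(.1);s=st()
print("down",movel([*q,76],max_speed=15,guard=6)); wait(.1); s=st()
print((np.array(s["eef_pos"])[:2]-q0)@np.c_[ex,ey]); snap("k4")
E
```

```text
y False
t 20.44 pos [434.69 211.87  84.4 ] ang 0.2306 F [ 0.63  0.31 -3.04] M [ 0.   -0.   -0.03] gap 25.0
down True
t 21.01 pos [434.82 212.16  77.81] ang 0.2307 F [-0.8  -0.52  9.22] M [-0.16  0.15 -0.02] gap 25.3
[10.86658858 -3.13332921]
```

```bash
python3 - <<'E'
from workcell import *; from h import *
def avg(k=8):
    F=[]
    for i in range(k): wait(.05);F.append(read_state()["ft_force"])
    return np.mean(F,0).round(2),np.std(F,0).round(2)
s=st();print(avg());snap("k5")
E
python3 - <<'E'
from h import *
cv2.imwrite("pics/k5c.png",np.hstack([crop("k5","scene",270,395,110,210,3),crop("k5","top",120,245,140,240,3)]))
cv2.imwrite("pics/k5d.png",crop("k5","scene",280,360,115,175,10))
E
```

```text
t 21.11 pos [434.82 212.13  77.81] ang 0.2306 F [-1.48 -0.87  7.9 ] M [-0.2   0.17 -0.07] gap 25.3
(array([-0.76, -0.63,  8.49]), array([0.34, 0.72, 0.41]))
```

View pics/k5d.png

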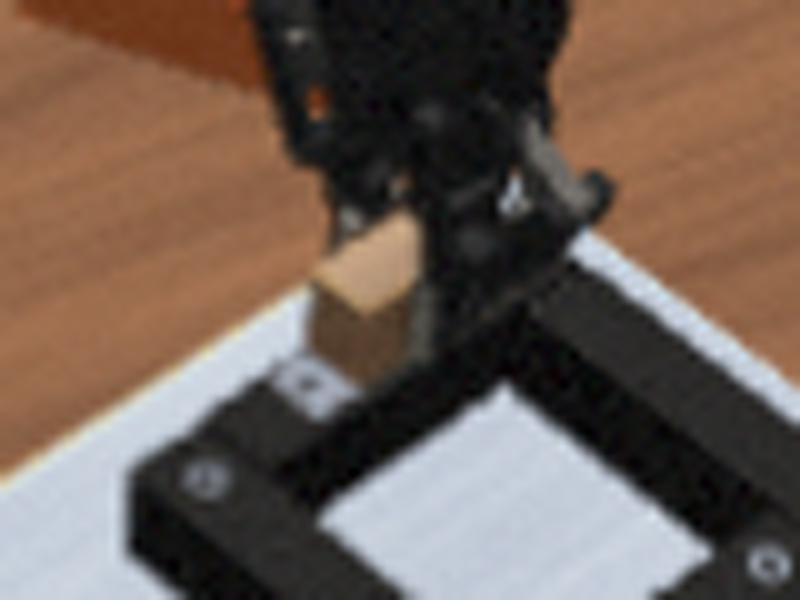

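View pics/k5c.png

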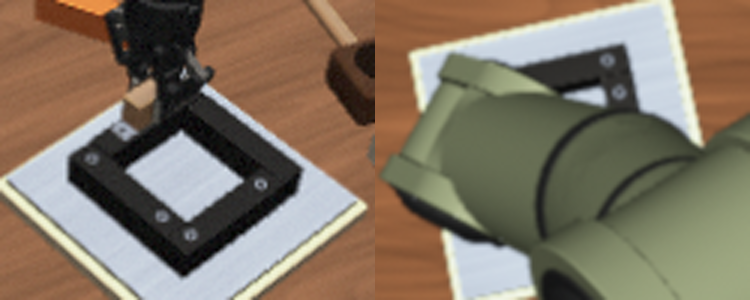

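```bash
python3 - <<'E'
from workcell import *; from h import *
def avg(k=8):
    F=[]
    for i in range(k): wait(.04);F.append(read_state()["ft_force"])
    return np.mean(F,0).round(2)
s=read_state();p=np.array(s["eef_pos"])
z=p[2]-.5
for i in range(6):
    movel([434.82,212.14,z],max_speed=10,guard=6); f=avg();print(round(z,2),f,np.round(read_state()["eef_pos"],2))
    if 9.5<f[2]<11: break
    z-=np.clip((10.2-f[2])*.1,-.5,.5)
print(avg(12));st()
E
```

```text
77.32 [-4.48 -3.39 18.25] [434.91 212.17  77.8 ]
77.82 [-1.35 -0.83  5.62] [434.88 212.17  77.85]
77.36 [-5.03 -3.35 18.46] [434.87 212.15  77.8 ]
77.86 [-1.39 -0.88  4.95] [434.81 212.14  77.84]
77.36 [-4.55 -2.77 18.67] [434.83 212.17  77.79]
77.86 [-1.5  -0.77  4.97] [434.81 212.12  77.85]
[-1.73 -1.04  5.25]
t 25.61 pos [434.82 212.13  77.85] ang 0.2305 F [-1.7  -0.71  4.94] M [-0.26  0.36  0.06] gap 25.2
```

```bash
python3 - <<'E'
from workcell import *; from h import *
def avg(k=10):
    F=[]
    for i in range(k): wait(.04);F.append(read_state()["ft_force"])
    return np.mean(F,0).round(2)
z=77.66
for i in range(4):
    movel([434.82,212.14,z],max_speed=10,guard=8); f=avg();print(round(z,3),f)
    if 9.7<f[2]<10.8: break
    z-=(10.2-f[2])*.035
wait(.5);print(avg(12));st();snap("end")
E
python3 - <<'E'
from h import *
cv2.imwrite("pics/endc.png",np.hstack([crop("end","scene",270,395,110,210,3),crop("end","scene",130,255,160,260,3)]))
E
```

```text
77.66 [-3.12 -1.72 10.71]
[-3.11 -2.04 10.77]
t 27.27 pos [434.8  212.14  77.82] ang 0.2305 F [-3.81 -3.08 11.24] M [-0.37  0.67  0.05] gap 25.6
```

View pics/endc.png

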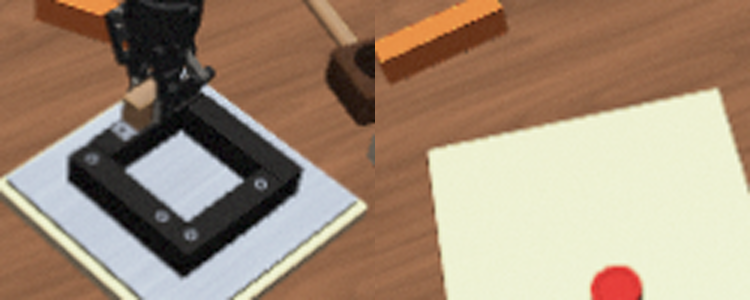

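View pics/end.png

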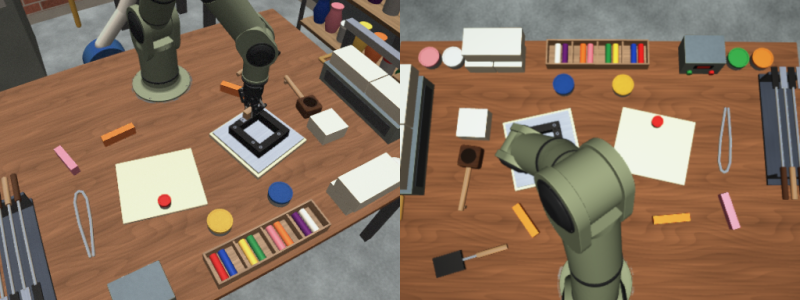

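```bash
python3 - <<'E'
from workcell import *
finish_job()
E
```

```text
the job is handed in; nothing more can be done
```

The frame is closed and the job is handed in at about 27 s on the robot's clock. The arm still grips the closing bar and holds it pressed.

- **Plain bar:** I touched it lightly (about 3 N) against the fixed bar's free end and backed off about 1.2 mm. I then set it down under force guard at the expected height and let go of it. Fits from both cameras put it square and in place across the frame. Lengthwise it lies about 1 to 1.8 mm towards +x of the nominal point, so its end is flush with the fixed bar's outer side to within about 1 mm.
- **Closing bar:** Its -y end touched the fixed bar lightly (about 3 N), and I backed off 2 mm. The hole then dropped over the pin, and the tool stopped at 77.8 mm against 78 mm expected when seated. The last scene picture shows the frame closed, with the bar flat and in line.
- **Press:** The average was 10.8 N down, with about 3.7 N sideways. While I was setting it, the force briefly reached about 18 N.
- **Surroundings:** In the last pictures the tins and everything else on the bench look undisturbed.
- **Disagreements:** The two cameras differed by about 2 to 4 mm on where the plate lies. I settled its position across the frame (plate y) by touch and lengthwise by measuring within one camera. The scene camera alone showed the plain bar turned by up to 0.04 rad, where the top view showed under 0.01; I trusted the top view and the jaw angle.

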